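Tighten a lens retaining ring with a two-pin spanner

ROBOT

A 7-joint arm with a two-finger parallel gripper is mounted at the origin on the work surface. World frame = base frame: x ahead of the robot, y to its left, z up, the work surface at z = 0. Lengths are in m, angles in rad, forces in N, time in s.
With the tool pointing down it reaches from about 0.35 to 0.9 m from the base axis. Payload 8.1 kg.
Tool frame: the origin (TCP) lies midway between the tips of the shut fingers; the grasp point (between the pads) lies 19 mm behind it; z points along the fingers, y is the line along which they close (so a half turn about z gives the same grasp; the last joint's range is limited). The gripper opens to 92 mm and grips with 3 to 60 N. Pads are 19 mm wide; open, the fingers measure 130 mm over their backs; the gripper's body (75 mm by 190 mm) begins 47 mm behind the grasp point.
Start: joints at [-1.333, 0.434, 0.025, 1.573, -0.012, 1.134, -0.075], TCP at [0.209, 0.589, 0.227] pointing down, gripper open.
Joint ranges: [-2.62, 2.62], [-0.44, 2.09], [-1.27, 1.32], [0.08, 2.57], [-1.32, 4.46], [0.12, 2], [-2.74, 2.74]. Speed limits (rad/s): [2.22, 2.22, 3.01, 3.01, 3.14, 3.14, 3.14].

INTERFACE

Orientations are given as a rotation vector (axis times angle).
In Python, from cell import readout, get_image, calibration, ticket gives the robot as it stands. The module is installed in compiled form; this text tells all that it offers.
- The arm moves only by the tool move_arm, never from a script. Its argument "series" is a list of rows, each a list of 6 numbers: the shift along the world's x, y, z as a fraction of full scale, then the turn, a rotation vector about the world's x, y, z as a fraction of full scale. A call has 1 to 5 rows; each row is the pose to reach, as a shift and turn from the pose commanded when the call began; what a row does not reach only later rows make up. Full scale, the value 1, is 0.75 m for a shift and 60 degrees for a turn. A row lasts 1/10 s, in which the tool goes at most 50 mm and 8.59 degrees, less where a joint would pass 70% of its speed; a pose out of reach is approached as far as the arm can. A call with a number of a shift or a turn outside -1 to 1 is refused whole. A call with a gripper value outside its range is refused whole. "claw" is the opening, from -1 (shut) to 1 (fully open), so that 0 is half open, set as the call begins (left out, the last holds). The fingers move at their own pace and stop on an object; "squeeze" is the grip in N (left out, the last holds). Time passes only in rows, so rows that repeat a pose let the fingers close. It gives the time, the measured TCP pose, the force, the opening and the grip force at its end, in the units of the state.
- readout.observe(): the state, without advancing time (a new reading comes with each control period).
- get_image(name): name is "side" or "top" or "wrist"; returns (picture, depth): 420x560x3 uint8, red, green, blue; 420x560 float32, m along the optical axis (not along the pixel's ray), 0 where there is no reading.
- calibration(name): a dict with "fx", "fy", "cx", "cy" (pixels), "view" (4x4, takes a point from world to camera coordinates); the wrist camera has in their place "mount" (4x4, takes a point from camera to tool coordinates, whose origin is the TCP and whose axes are the flange's). Camera axes: x right, y down, z forward; pixel columns grow to the right and rows downward; lengths in m; the calibration is good to about 2 mm. A picture is of the moment at which its call begins: read the wrist's pose just before it. calibration takes no time and is no camera call.
- ticket.sign_off(): hands the job in; it is judged then, once.
The state is a dict: "clock": time; "joints": joint angles; "dq": joint speeds; "joint_efforts": joint torques, N m; "position": TCP position; "ee_rot": TCP orientation; "force": force on the tool from outside, world axes, zero at the start; "ft_torque": the same for the moment, N m; "width": opening from 0.0 (shut) to 1.0 (fully open); "gripper_force": force on a finger pad.
Only numpy, scipy, OpenCV 4.12 (cv2) and the standard library are available. Lean on these libraries where they do the work, as an engineer would, in place of code of your own. Each camera call takes 0.05 s, during which the arm holds its last target. There are 200 camera calls.

TASK

Take the two-pin spanner out of its stand, feel both of its pins into the two holes of the retaining ring on the lens cell in the vise, and gently turn the ring clockwise (seen from above) with the spanner until it comes up against its stop. Then put the spanner back upright in the slot of its stand and let go; press and turn lightly, do not touch the ring with the fingers or the glass with anything, and leave the other things on the bench alone.

Things in the scene. Friction and masses are not known exactly. Their poses are not given: they have to be found in the camera images.
- spanner_grip (a point): loose steel spanner, 0.13 to 0.25 kg, upright in its stand. From the bottom: two pins (see spanner_face), a crossbar 60 (x) x 18 (y) x 10 mm, an upright flat handle 36 (x) x 16 (y) x 60 mm high, to be gripped across its 16 mm. This point is the handle's centre, 30 mm below its top; z up. It looks the same after half a turn
- spanner_face (a point): the middle of the underside of the spanner's crossbar, 40 mm below spanner_grip; same axes. From this underside two round pins, 5 mm in diameter and 7 mm long, point down, 21 mm to either side of the middle along x
- stand_slot (a point): the stand: fixed black block 84 mm (x) x 50 mm (y) x 30 mm high. This point is in the middle of its top face; a slot 52 mm (x) x 12 mm (y), 12 mm deep, takes both pins, and the crossbar rests flat on the top face, so that spanner_face lies at this point
- cell_axis (a point): point on the axis of the aluminium retaining ring (64 mm across, 28 mm opening), level with its top face, 80 mm above the table; x along the fixed grey vise (130 x 100 mm, screw at +x) that holds the lens cell, z up. The ring stays at this height. It has two opposite holes, 21 mm from the axis, 7 mm wide round the ring x 8 mm radially, 8 mm deep, dark inside
- vise_front (a point): point on the vise's base 50 mm from the ring's axis towards -x of cell_axis, same axes. The holes' angle is not measured: their line lies at (u - ring) from these x axes, counter-clockwise from above, u unknown, -0.45 to 0.45 rad, different every time: look or feel. Pins fully in: spanner_face is at cell_axis; pins on the face: it stands 7 mm higher
- ring (a joint): how far the ring has been screwed on, rad; grows as it turns clockwise seen from above; starts between 0 and 0.3, the stop is at 1.0. The thread is stiff: it takes about 0.18 N m to move the ring and it stays where it is left. Lightly pressed pins (under about 6 N) slide over the face without turning it
- lens: the glass lens, 27 mm across, in the ring's opening, fixed; its top is 3 mm below the ring's face; origin on the axis, 8 mm below the ring's face
- spare_ring: bystander: a loose plain aluminium ring, 64 mm across, 10 mm high, no pin holes, lying on the table; origin under its centre
- jar: bystander: small closed amber jar, 44 mm across, 50 mm high; origin under its centre
- driver: bystander: screwdriver with black handle, 170 mm, lying on the table
- lens_cap: bystander: flat black cap, 60 mm across, 12 mm high; origin under its centre
- tray: bystander: open grey four-compartment tray 100 x 140 x 25 mm; origin under its centre
- clip: bystander: small blue and yellow plastic clip, about 70 mm long, 20 mm high
- bottle: bystander: white closed bottle, 52 mm across, 110 mm high; origin under its centre
There are look-alikes about, which are no part of the job. What is meant by the part that bears spanner_grip is not turquoise, and is the smaller of those in its own colour.

How it is judged:
By the outcome, as a careful person would: the job done as asked, in the order asked, and still so for the second after the job is handed in, with the robot touching nothing.
It also fails if it takes over 72 s, if anything falls off the work surface, if the arm or the gripper's body presses on something with over 40 N, if the wrist force passes 120 N, or if a joint passes its speed limit or range.

## Working session

There is one attempt and no reset: what is moved stays moved. The work goes in short steps, Python scripts to look and compute and a tool call to move; the robot and the scene stay as the last step left them, time stands still between calls to the robot, and variables do not carry over. Pictures are saved under pics/ and viewed, at most 10 in all, crops included, and the job is handed in when it is done.

Besides the shell and the picture viewer there is one more tool, called as name([rows], argument=value, ...), one row to a line, values as JSON. move_arm: Moves the arm, as the interface text tells. Shift numbers are shares of 0.75 m and turn numbers shares of 60 degrees, none past 1 either way. Its arguments: {"type":"object","properties":{"series":{"type":"array"},"claw":{"type":"number"},"squeeze":{"type":"number"}},"required":["series"]}

```bash
mkdir -p pics; ls
cat > h.py <<'E'
import numpy as np, cv2
from cell import readout, get_image, calibration, ticket
from scipy.spatial.transform import Rotation as R
def cam2world(name, st=None):
    c=calibration(name)
    if name=='wrist':
        T=np.eye(4);T[:3,:3]=R.from_rotvec(st['ee_rot']).as_matrix();T[:3,3]=st['position']
        return c,T@c['mount']
    return c,np.linalg.inv(c['view'])
def ray_plane(c,T,uv,z):
    uv=np.atleast_2d(uv).astype(float)
    d=np.c_[(uv[:,0]-c['cx'])/c['fx'],(uv[:,1]-c['cy'])/c['fy'],np.ones(len(uv))]@T[:3,:3].T
    o=T[:3,3]; s=(z-o[2])/d[:,2]
    return o+s[:,None]*d
def cloud(c,T,depth):
    v,u=np.indices(depth.shape)
    p=np.stack([(u-c['cx'])/c['fx']*depth,(v-c['cy'])/c['fy']*depth,depth],-1)
    return p@T[:3,:3].T+T[:3,3]
def grab(name,tag):
    st=readout.observe(); im,d=get_image(name)
    cv2.imwrite(f'pics/{tag}.png',im[:,:,::-1]); np.savez(f'{tag}.npz',im=im,d=d,pos=st['position'],rot=st['ee_rot'])
    return st,im,d
def load(name,tag):
    z=np.load(f'{tag}.npz'); st=dict(position=z['pos'],ee_rot=z['rot'])
    c,T=cam2world(name,st); return z['im'],z['d'],c,T
E
python3 - <<'E'
from h import *
s=readout.observe();print(s)
for n in('top','side'):
    grab(n,n+'0'); c,T=cam2world(n); print(n,c['fx'],T.round(3).tolist())
print(calibration('wrist'))
E
```

```text
pics
{'clock': 0.0, 'joints': array([-1.33259908,  0.43523015,  0.0249691 ,  1.57409769, -0.0115799 ,
        1.13400364, -0.07509985]), 'dq': array([-1.60444338e-05, -3.06954513e-04, -1.79809867e-03, -1.23189657e-04,
        6.40351093e-04,  4.58335771e-04, -1.28143325e-03]), 'joint_efforts': array([ 3.56133150e-04, -6.67865467e+01,  9.85179283e-01, -3.14469445e+01,
       -6.05366053e-02,  4.32965707e-02,  1.45426866e-04]), 'position': array([0.20878554, 0.58854893, 0.22594026]), 'ee_rot': array([-5.32806595e-01, -3.09596885e+00,  2.49811223e-03]), 'force': array([ 0.11726514, -0.85604749,  0.70379158]), 'ft_torque': array([ 0.02474752,  0.03742069, -0.0168829 ]), 'gripper_force': 0.0, 'width': 0.9968539818760089}
top 542.8864534189859 [[-0.008, -0.983, 0.181, 0.37], [-1.0, 0.01, 0.009, -0.089], [-0.011, -0.181, -0.983, 1.199], [0.0, 0.0, 0.0, 1.0]]
side 408.10910870970986 [[-0.858, -0.342, 0.384, 0.221], [-0.514, 0.595, -0.618, 0.479], [-0.017, -0.727, -0.686, 0.689], [0.0, 0.0, 0.0, 1.0]]
{'fx': 322.10219968240915, 'fy': 322.10219968240915, 'cx': 283.6596418409302, 'cy': 207.27830213766575, 'mount': array([[-3.88056093e-04, -9.59487593e-01, -2.81750614e-01,
         7.75773485e-02],
       [ 9.99999843e-01, -4.86489904e-04,  2.79413746e-04,
        -2.99921953e-04],
       [-4.05162852e-04, -2.81750461e-01,  9.59487631e-01,
        -1.57538698e-01],
       [ 0.00000000e+00,  0.00000000e+00,  0.00000000e+00,
         1.00000000e+00]])}
```

View pics/top0.png

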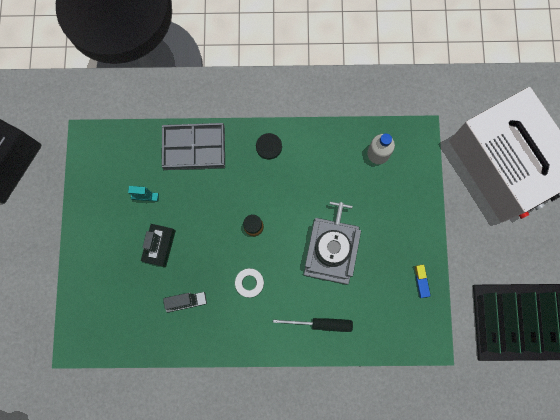

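View pics/side0.png

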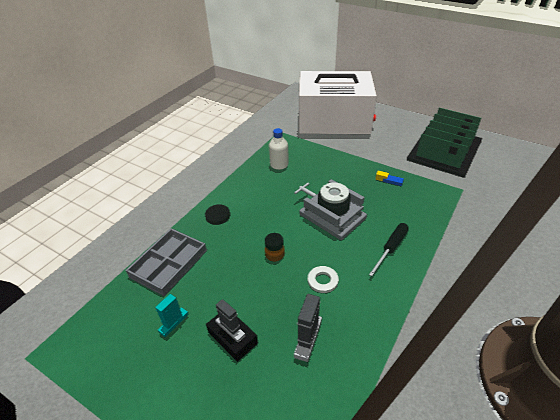

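The top view shows the stand with the spanner at about (155,243), the vise and ring at (333,247) with its screw at (340,208), and look-alikes at (183,300), larger grey, and (140,193), turquoise.

Run:
```python
from h import *
im,d,c,T=load('top','top0'); P=cloud(c,T,d)
def rect(mask,name,z):
    n,l,s,ce=cv2.connectedComponentsWithStats(mask.astype(np.uint8))
    for i in range(1,n):
        if s[i,4]<60: continue
        v,u=np.where(l==i); w=ray_plane(c,T,np.c_[u,v],z)[:,:2]
        (cx,cy),(a,b),an=cv2.minAreaRect((w*1000).astype(np.float32))
        print(name,i,s[i,4],(round(cx),round(cy)),(round(a),round(b)),round(an,1),'px',ce[i].round())
box=np.zeros(d.shape,bool); box[215:275,135:185]=1
Z=P[...,2]; print('table z',np.median(Z[150:200,280:330]))
rect(box&(im.max(2)<70)&(Z>.012),'stand',.03)
rect(box&(Z>.05),'spanner',.1)
rect(box&(Z>.033),'sp+crossbar',.04)
b2=np.zeros(d.shape,bool); b2[190:290,295:370]=1
rect(b2&(Z>.074),'ring',.08)
rect(b2&(Z>.012)&(Z<.06),'vise',.03)
for t,k in(('stand',box),('vise',b2)): print(t,np.percentile(Z[k],[50,80,90,95,99]).round(3))
big=np.hstack([cv2.resize(im[215:275,125:195],None,fx=5.5,fy=5.5,interpolation=cv2.INTER_CUBIC),cv2.resize(im[208:284,296:372],None,fx=330/76,fy=330/76,interpolation=cv2.INTER_CUBIC)])
cv2.imwrite('pics/crop.png',big[:,:,::-1])
```

```text
table z 0.0003294344047782838
stand 1 742 (520, 205) (55, 84) 76.5 px [159. 245.]
spanner 3 260 (518, 200) (33, 38) 75.6 px [151. 241.]
sp+crossbar 8 401 (523, 212) (42, 61) 87.9 px [153. 242.]
ring 16 708 (506, -174) (63, 64) 44.1 px [334. 247.]
vise 1 1648 (526, -179) (104, 173) 77.7 px [332. 249.]
stand [0.002 0.031 0.041 0.096 0.102]
vise [0.003 0.058 0.074 0.08  0.083]
```

move_arm([
  [0.06,-0.07,0,0.02,0,0.03],
  [0.1,-0.13,0,0,0,0.06],
  [0.15,-0.19,0,0,0,0.1],
  [0.2,-0.25,0,0,0,0.1],
  [0.2,-0.25,0,0,0,0.1],
])

```text
clock: 0.6
position: [0.3606, 0.3986, 0.2266]
ee_rot: [0.373, 3.119, -0.001]
force: [0.2, 0.1, 0.4]
width: 1.001
gripper_force: 0.0
```

move_arm([
  [0.04,-0.05,0,0,0,0],
  [0.08,-0.11,0,0,0,0],
  [0.13,-0.17,0,0,0,0],
  [0.18,-0.23,0,0,0,0],
  [0.2,-0.26,0,0,0,0],
])

```text
clock: 1.1
position: [0.51, 0.2047, 0.2266]
ee_rot: [0.37, 3.12, -0.0]
force: [0.7, 0.4, 0.5]
width: 0.994
gripper_force: 0.0
```

move_arm([
  [0,0,0,0,0,0],
  [0,0,0,0,0,0],
])

```text
clock: 1.3
position: [0.5093, 0.2052, 0.2264]
ee_rot: [-0.375, -3.118, 0.001]
force: [-0.5, -0.2, -0.2]
width: 1.0
gripper_force: 0.0
```

```bash
python3 -c "
from h import *
st,_,_=grab('wrist','w_stand');print(st['position'],st['ee_rot'],st['clock'],st['joints'])"
```

```text
[0.50928553 0.20515881 0.22635573] [-3.75142017e-01 -3.11849687e+00  8.82988853e-04] 1.3 [-0.61684829  0.31080797  0.17789853  1.77093526 -0.06170281  1.06607824
  0.91395865]
```

move_arm([
  [0,-0.06,0,0,0,0],
  [0,-0.12,0,0,0,0],
  [0,-0.18,0,0,0,0],
  [0,-0.24,0,0,0,0],
  [0,-0.3,0,0,0,0],
])

```text
clock: 1.85
position: [0.5084, -0.018, 0.2268]
ee_rot: [-0.364, -3.12, -0.001]
force: [1.4, -0.6, 0.1]
width: 1.0
gripper_force: 0.0
```

move_arm([
  [0,-0.06,0,0,0,0],
  [0,-0.12,0,0,0,0],
  [0,-0.18,0,0,0,0],
  [0,-0.21,0,0,0,0],
  [0,-0.21,0,0,0,0],
])

```text
clock: 2.35
position: [0.5085, -0.1782, 0.2267]
ee_rot: [-0.375, -3.119, 0.002]
force: [-0.1, 0.9, 0.3]
width: 1.001
gripper_force: 0.0
```

move_arm([
  [0,0,0,0,0,0],
  [0,0,0,0,0,0],
])

```text
clock: 2.55
position: [0.5093, -0.1734, 0.2266]
ee_rot: [-0.365, -3.12, -0.002]
force: [-0.2, -0.1, 0.4]
width: 1.002
gripper_force: 0.0
```

```bash
python3 -c "
from h import *
st,_,_=grab('wrist','w_ring');print(st['position'],st['ee_rot'],st['clock'],st['joints'])
a=cv2.imread('pics/w_stand.png');b=cv2.imread('pics/w_ring.png')
cv2.imwrite('pics/pair.png',np.vstack([a,b])[:, :][::1] if 0 else cv2.resize(np.hstack([a,b]),(800,300)))"
```

```text
[ 0.50931914 -0.17335932  0.22655262] [-3.64528421e-01 -3.11995453e+00 -1.79294109e-03] 2.55 [-0.0449136   0.29706733  0.35418992  1.80737596 -0.11796682  1.05821439
  1.69125037]
```

View pics/pair.png

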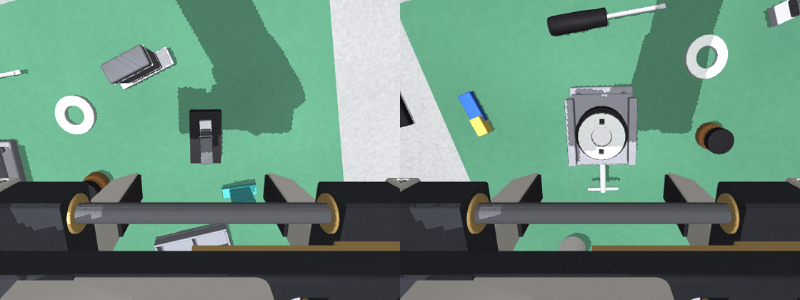

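The left half shows the stand and spanner at (205,137), which is (287,192) full-size. The right half shows the ring at (602,133), with dark holes at about (601,122) and (601,151).

Run:
```python
from h import *
im,d,c,T=load('wrist','w_stand'); P=cloud(c,T,d); Z=P[...,2]
def comps(mask,name,z,lo,c=c,T=T,P=None):
    n,l,s,ce=cv2.connectedComponentsWithStats(mask.astype(np.uint8))
    for i in range(1,n):
        if s[i,4]<lo: continue
        v,u=np.where(l==i); w=(ray_plane(c,T,np.c_[u,v],z) if P is None else P[v,u])[:,:2]*1000
        r=cv2.minAreaRect(w.astype(np.float32))
        print(name,s[i,4],np.round(r[0],1),np.round(r[1],1),round(r[2],1),'mean',w.mean(0).round(1),'px',ce[i].round(1))
b=np.zeros(d.shape,bool); b[130:240,250:330]=1
print('zs',np.percentile(Z[b],[5,50,80,90,97]).round(3))
comps(b&(im.max(2)<50)&(Z>.02)&(Z<.034),'stand',.03,200)
comps(b&(Z>.015),'stand all',.03,200,P=P)
comps(b&(Z>.09),'handle top',.1,50)
comps(b&(Z>.033)&(Z<.047),'crossbar',.04,50,P=P)
im,d,c,T=load('wrist','w_ring'); P=cloud(c,T,d); Z=P[...,2]
b=np.zeros(d.shape,bool); b[110:280,215:345]=1
g=im.max(2)
k=b&(g>150)&(Z>.07); comps(k,'ring',.08,200,c,T)
hole=b&(g<90); hole[:150]=0;hole[230:]=0;hole[:,:255]=0;hole[:,310:]=0
comps(hole,'hole',.08,6,c,T)
comps(b&(Z>.015)&(Z<.06),'vise',.03,500,P=P)
cr=np.hstack([cv2.resize(x,(400,400),interpolation=cv2.INTER_CUBIC) for x in (load('wrist','w_stand')[0][135:245,235:345],im[130:240,227:337])])
cv2.imwrite('pics/crop2.png',cr[:,:,::-1])
```

```text
zs [-0.001  0.001  0.03   0.04   0.1  ]
stand 1274 [505.5 210.2] [48.3 57.5] 77.5 mean [498.2 212.8] px [288.1 173.6]
stand all 3295 [497.8 211.8] [ 50.  129.5] 76.6 mean [513.1 207.9] px [287.2 191.4]
handle top 673 [518.7 207.3] [15.7 38.5] 76.9 mean [518.6 207.4] px [288.6 210.1]
crossbar 223 [497.6 211.6] [17.6 13.4] 77.8 mean [497.4 211.8] px [287.1 174.9]
ring 3192 [ 505.1 -174.4] [63.3 63.8] 76.6 mean [ 504.  -173.9] px [281.7 190.6]
hole 516 [ 475.3 -166.6] [51.4 19.5] 75.6 mean [ 472.6 -166. ] px [282.1 157.2]
hole 38 [ 484.4 -168.5] [4.8 5.8] 76.6 mean [ 484.1 -168.4] px [282.5 169.7]
hole 29 [ 524.4 -179. ] [4.9 5.2] 76.4 mean [ 524.1 -179. ] px [281.4 211.2]
vise 6061 [ 524.9 -178.5] [102.1 169.5] 77.9 mean [ 498.1 -172.7] px [281.7 175.9]
```

View pics/crop2.png

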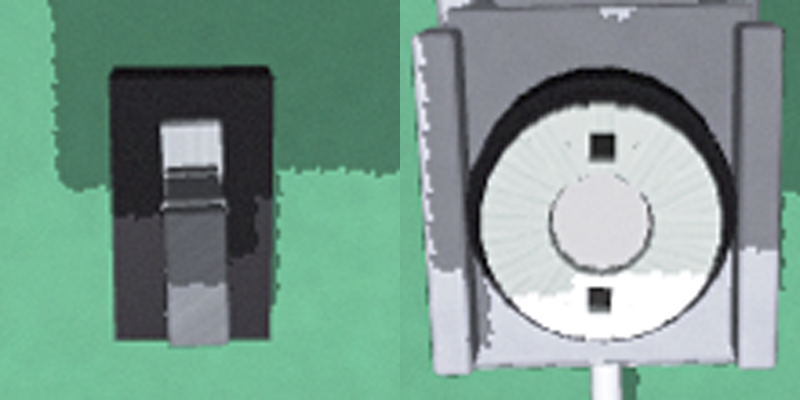

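move_arm([
  [0,0,0,0,0,0.14],
  [0,0,0,0,0,0.28],
  [0,0,0,0,0,0.42],
  [0,0,0,0,0,0.56],
  [0,0,0,0,0,0.7],
])

```text
clock: 3.1
position: [0.5092, -0.1742, 0.2267]
ee_rot: [-0.786, 3.042, 0.001]
force: [-0.4, -0.4, -0.1]
width: 1.0
gripper_force: 0.0
```

move_arm([
  [0,0,0,0,0,0.14],
  [0,0,0,0,0,0.28],
  [0,0,0,0,0,0.42],
  [0,0,0,0,0,0.56],
  [0,0,0,0,0,0.7],
])

```text
clock: 3.6
position: [0.5072, -0.1732, 0.222]
ee_rot: [1.622, -2.675, -0.011]
force: [-1.1, -0.2, -1.5]
width: 1.002
gripper_force: 0.0
```

move_arm([
  [0,0,0,0,0,0.14],
  [0,0,0,0,0,0.28],
  [0,0,0,0,0,0.42],
  [0,0,0,0,0,0.56],
  [0,0,0,0,0,0.7],
])

```text
clock: 4.1
position: [0.5155, -0.1646, 0.1985]
ee_rot: [2.235, -2.133, 0.022]
force: [0.8, 0.3, -3.0]
width: 1.002
gripper_force: 0.0
```

move_arm([
  [0,0,0,0,0,0.14],
  [0,0,0,0,0,0.28],
  [0,0,0,0,0,0.42],
  [0,0,0,0,0,0.56],
  [0,0,0,0,0,0.7],
])

```text
clock: 4.6
position: [0.5122, -0.0851, 0.1214]
ee_rot: [2.593, -1.524, 0.23]
force: [0.0, 0.2, -0.2]
width: 0.999
gripper_force: 0.0
```

move_arm([
  [0,0,0,0,0,0.1],
  [0,0,0,0,0,0.2],
  [0,0,0,0,0,0.2],
  [0,0,0,0,0,0.2],
])

```text
clock: 5.0
position: [0.505, -0.0651, 0.093]
ee_rot: [2.708, -1.29, 0.303]
force: [1.1, 0.3, 0.5]
width: 0.998
gripper_force: 0.0
```

Run:
```python
from h import *
st,im,d=grab('wrist','w_ring2');print(st['position'],st['ee_rot'],st['clock'],st['joints'])
c,T=cam2world('wrist',st);P=cloud(c,T,d);Z=P[...,2];g=im.max(2)
def comps(mask,name,z,lo):
    n,l,s,ce=cv2.connectedComponentsWithStats(mask.astype(np.uint8))
    for i in range(1,n):
        if s[i,4]<lo: continue
        v,u=np.where(l==i); w=ray_plane(c,T,np.c_[u,v],z)[:,:2]*1000
        r=cv2.minAreaRect(w.astype(np.float32))
        print(name,s[i,4],np.round(r[0],1),np.round(r[1],1),round(r[2],1),'px',ce[i].round(1))
near=np.hypot(*(np.moveaxis(P[...,:2],-1,0)-np.array([.505,-.174])[:,None,None]))
comps((near<.036)&(g>150)&(Z>.074),'ring',.08,200)
comps((near<.028)&(near>.014)&(g<90),'hole',.08,6)
```

```text
[ 0.50497223 -0.06506343  0.09301606] [ 2.70824098 -1.29034812  0.30299945] 5.0 [ 0.74663593  0.72204562 -1.26703803  2.06694971  1.0832861   1.11660373
  2.741171  ]
ring 9215 [ 505.  -173.6] [63.9 63.8] 75.6 px [400.3 105.5]
hole 65 [ 525.5 -177.4] [2.8 7.1] 77.2 px [377.8  77.2]
hole 6 [ 517.5 -178.7] [2.8 0.4] 83.8 px [389.8  84.8]
hole 58 [ 485.4 -167.1] [2.8 6.6] 74.0 px [419.7 136.5]
```

Run:
```python
from h import *
st=readout.observe();Rc=R.from_rotvec(st['ee_rot']);D=R.from_rotvec([-.37,-3.119,0])
print(Rc.as_matrix().round(2))
rel=(D*Rc.inv()).as_rotvec(degrees=True);print(rel, (Rc*D.inv()).as_rotvec(degrees=True))
# target with yaw +100deg from D
for a in (130,120,100):
    v=(R.from_euler('z',a,degrees=True)*D*Rc.inv()).as_rotvec(degrees=True);print(a,(v/60).round(3),np.linalg.norm(v))
print(np.array([.509,-.173,.227])-st['position'])
```

```text
[[ 0.61 -0.78  0.13]
 [-0.75 -0.63 -0.2 ]
 [ 0.23  0.03 -0.97]]
[  13.88123168  -11.19030728 -141.64513392] [-13.88123168  11.19030728 141.64513392]
130 [ 0.204  0.1   -0.207] 18.440913195839897
120 [ 0.213  0.082 -0.373] 26.233761205005276
100 [ 0.227  0.045 -0.705] 44.51536063007083
[ 0.00350289 -0.10746353  0.13365428]
```

move_arm([
  [0,0,0.05,0.05,0.02,-0.07],
  [0,0,0.1,0.1,0.04,-0.15],
  [0,-0.03,0.15,0.15,0.06,-0.25],
  [0,-0.06,0.18,0.21,0.08,-0.37],
  [0,-0.1,0.18,0.21,0.08,-0.37],
])

```text
clock: 5.55
position: [0.5194, -0.0778, 0.1756]
ee_rot: [2.447, -1.922, 0.054]
force: [-0.0, -0.7, -0.2]
width: 1.001
gripper_force: 0.0
```

Run:
```python
from h import *
st=readout.observe();Rc=R.from_rotvec(st['ee_rot']);D=R.from_rotvec([-.37,-3.119,0])
print(st['joints'].round(2))
for a in (90,80,60):
    v=(R.from_euler('z',a,degrees=True)*D*Rc.inv()).as_rotvec(degrees=True);print(a,(v/60).round(3),np.linalg.norm(v))
print((np.array([.509,-.173,.227])-st['position'])/.75)
```

```text
[ 0.86  0.65 -1.27  1.83  0.71  1.2   2.74]
90 [ 0.044 -0.002 -0.454] 27.345213941764055
80 [ 0.044 -0.006 -0.62 ] 37.311442560307725
60 [ 0.043 -0.013 -0.954] 57.27828793794472
[-0.01388059 -0.12696758  0.06848309]
```

move_arm([
  [0,0,0.05,0.02,0,-0.12],
  [0,0,0.07,0.04,0,-0.25],
  [0,0,0.07,0.04,0,-0.37],
  [0,0,0.07,0.04,0,-0.5],
  [0,0,0.07,0.04,0,-0.62],
])

```text
clock: 6.05
position: [0.5165, -0.0757, 0.2255]
ee_rot: [1.724, -2.614, -0.005]
force: [-1.0, 0.1, -0.6]
width: 1.0
gripper_force: 0.0
```

move_arm([
  [0,0,0,0,0,-0.14],
  [0,0,0,0,0,-0.28],
  [0,0,0,0,0,-0.42],
  [0,0,0,0,0,-0.56],
  [0,0,0,0,0,-0.7],
])

```text
clock: 6.55
position: [0.5163, -0.0756, 0.2253]
ee_rot: [0.673, -3.061, -0.01]
force: [-0.1, -0.8, -0.3]
width: 1.003
gripper_force: 0.0
```

Run:
```python
from h import *
st=readout.observe();Rc=R.from_rotvec(st['ee_rot']);D=R.from_rotvec([-.37,-3.119,0])
print(st['joints'].round(2))
for a in (40,20,0):
    v=(R.from_euler('z',a,degrees=True)*D*Rc.inv()).as_rotvec(degrees=True);print(a,(v/60).round(3),np.linalg.norm(v))
print((np.array([.5187,.2073,.227])-st['position'])/.75)
```

```text
[ 0.75  0.44 -0.96  1.76  0.38  1.15  1.68]
40 [-0.005 -0.008  0.028] 1.75959220717309
20 [-0.006 -0.007 -0.305] 18.33579595957067
0 [-0.007 -0.006 -0.639] 38.33145578866777
[0.00316578 0.37721099 0.0023026 ]
```

move_arm([
  [0,0.06,0,0,0,-0.13],
  [0,0.12,0,0,0,-0.26],
  [0,0.18,0,0,0,-0.39],
  [0,0.24,0,0,0,-0.52],
  [0,0.3,0,0,0,-0.64],
])

```text
clock: 7.05
position: [0.5162, 0.151, 0.2253]
ee_rot: [-0.371, -3.116, -0.013]
force: [0.1, -0.4, -0.0]
width: 1.004
gripper_force: 0.0
```

move_arm([
  [0,0.06,0,0,0,0],
  [0,0.08,0,0,0,0],
  [0,0.08,0,0,0,0],
  [0,0.08,0,0,0,0],
])

```text
clock: 7.45
position: [0.5164, 0.209, 0.225]
ee_rot: [-0.362, -3.117, -0.013]
force: [0.4, -0.4, -0.4]
width: 1.001
gripper_force: 0.0
```

```bash
cat >> h.py <<'E'
def rep(pos=None,yaw=None):
    """yaw: spanner long-axis angle deg wanted; prints deltas in move units"""
    st=readout.observe();M=R.from_rotvec(st['ee_rot']);m=M.as_matrix()
    y0=np.degrees(np.arctan2(-m[1,0],-m[0,0]))
    print('t',round(st['clock'],2),'pos',(st['position']*1000).round(1),'yaw',y0.round(2),'zax',m[:,2].round(4),'F',st['force'].round(1),'M',st['ft_torque'].round(2),'w',round(st['width']*92,1),'g',round(st['gripper_force'],1),'j',st['joints'].round(2))
    a=np.radians(y0 if yaw is None else yaw)
    D=np.c_[[-np.cos(a),-np.sin(a),0],[-np.sin(a),np.cos(a),0],[0,0,-1]]
    print(' shift',((np.array(pos)-st['position'])/.75).round(4) if pos is not None else '','turn',((R.from_matrix(D)*M.inv()).as_rotvec(degrees=True)/60).round(4))
    return st
E
python3 - <<'E'
from h import *
rep([.5187,.2073,.089],-13.1)
E
```

```text
t 7.45 pos [516.4 209.  225. ] yaw -13.26 zax [-0.0031  0.0087 -1.    ] F [ 0.4 -0.4 -0.4] M [-0.03 -0.03 -0.04] w 92.1 g 0.0 j [ 0.11  0.45 -0.81  1.7   0.34  1.15  0.54]
 shift [ 0.003  -0.0023 -0.1814] turn [-0.0083 -0.003   0.0027]
```

move_arm([
  [0.003,-0.002,-0.06,-0.008,-0.003,0.003],
  [0.003,-0.002,-0.12,-0.008,-0.003,0.003],
  [0.003,-0.002,-0.18,-0.008,-0.003,0.003],
  [0.003,-0.002,-0.22,-0.008,-0.003,0.003],
  [0.003,-0.002,-0.232,-0.008,-0.003,0.003],
], claw=0.1)

```text
clock: 7.95
position: [0.5174, 0.2047, 0.0482]
ee_rot: [-0.362, -3.116, 0.004]
force: [-0.2, -0.6, 0.9]
width: 0.615
gripper_force: 0.0
```

move_arm([
  [0,0,0,0,0,0],
  [0,0,0,0,0,0],
])

```text
clock: 8.15
position: [0.5198, 0.208, 0.0528]
ee_rot: [0.361, 3.119, 0.004]
force: [0.8, 0.1, -0.0]
width: 0.554
gripper_force: 0.0
```

Run:
```python
from h import *
rep([.5187,.2073,.051],-13.1)
st,im,d=grab('wrist','w_grip')
```

```text
t 8.15 pos [519.8 208.   52.8] yaw -13.19 zax [ 0.002   0.0023 -1.    ] F [ 0.8  0.1 -0. ] M [ 0.02  0.03 -0.  ] w 51.0 g 0.0 j [ 0.01  0.64 -0.69  1.87  0.54  0.82  0.37]
 shift [-0.0015 -0.001  -0.0025] turn [-0.0022  0.0019  0.0015]
```

View pics/w_grip.png

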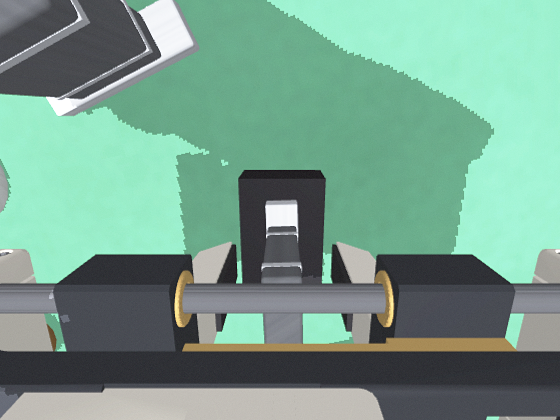

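Handle is centred between the pads (handle at column 282, pads at 235 and 333). Closing.

move_arm([
  [0,0,0,0,0,0],
  [0,0,0,0,0,0],
  [0,0,0,0,0,0],
  [0,0,0,0,0,0],
  [0,0,0,0,0,0],
], claw=-1, squeeze=40)

```text
clock: 8.7
position: [0.5187, 0.2082, 0.0515]
ee_rot: [0.359, 3.121, 0.003]
force: [0.1, 0.0, 2.2]
width: 0.171
gripper_force: 39.9
```

move_arm([
  [0,0,0,0,0,0],
  [0,0,0,0,0,0],
  [0,0,0,0,0,0],
])

```text
clock: 9.0
position: [0.5187, 0.2082, 0.0515]
ee_rot: [0.36, 3.121, 0.003]
force: [-0.3, -1.0, 4.6]
width: 0.171
gripper_force: 39.9
```

```bash
python3 -c "
from h import *
rep([.5187,.2073,.051],-13.1)"
```

```text
t 9.0 pos [518.7 208.2  51.5] yaw -13.14 zax [ 2.0e-04  1.6e-03 -1.0e+00] F [-0.3 -1.   4.6] M [-0.25  0.13  0.  ] w 15.7 g 39.9 j [ 0.01  0.64 -0.69  1.88  0.54  0.82  0.37]
 shift [-0.0001 -0.0012 -0.0006] turn [-0.0015  0.0002  0.0007]
```

move_arm([
  [0,0,0.01,0,0,0],
  [0,0,0.04,0,0,0],
  [0,0,0.1,0,0,0],
  [0,0,0.15,0,0,0],
  [0,-0.04,0.2,0,0,-0.01],
])

```text
clock: 9.5
position: [0.5177, 0.1824, 0.2037]
ee_rot: [-0.366, -3.12, -0.009]
force: [2.1, -0.5, -1.9]
width: 0.173
gripper_force: 39.9
```

```bash
python3 -c "
from h import *
rep([.5047,-.1739,.2],-14.7)"
```

```text
t 9.5 pos [517.7 182.4 203.7] yaw -13.39 zax [ 6.0e-04  5.7e-03 -1.0e+00] F [ 2.1 -0.5 -1.9] M [-0.03 -0.1   0.05] w 15.9 g 39.9 j [ 0.15  0.45 -0.81  1.74  0.36  1.1   0.56]
 shift [-0.0174 -0.475  -0.005 ] turn [-0.0054  0.0007 -0.0218]
```

move_arm([
  [0,-0.05,0,0,0,0],
  [-0.005,-0.11,0,0,0,0],
  [-0.01,-0.17,0,0,0,0],
  [-0.015,-0.23,0,0,0,-0.01],
  [-0.019,-0.29,0,0,0,-0.016],
])

```text
clock: 10.0
position: [0.5037, -0.041, 0.2017]
ee_rot: [-0.402, -3.116, -0.003]
force: [1.1, -0.1, -1.5]
width: 0.172
gripper_force: 39.9
```

move_arm([
  [0,-0.06,0,0,0,0],
  [0,-0.12,0,0,0,0],
  [0,-0.16,0,0,0,0],
  [0,-0.18,0,0,0,0],
  [0,-0.18,0,0,0,0],
])

```text
clock: 10.5
position: [0.504, -0.1764, 0.2011]
ee_rot: [-0.407, -3.114, -0.002]
force: [0.1, 0.4, -2.0]
width: 0.17
gripper_force: 39.9
```

move_arm([
  [0,0,0,0,0,0],
  [0,0,0,0,0,0],
  [0,0,0,0,0,0],
])

```text
clock: 10.8
position: [0.5047, -0.1725, 0.2016]
ee_rot: [0.398, 3.116, 0.003]
force: [0.8, 0.2, -2.3]
width: 0.17
gripper_force: 39.9
```

```bash
python3 -c "
from h import *
rep([.5047,-.1739,.125],-14.7)"
```

```text
t 10.8 pos [ 504.7 -172.5  201.6] yaw -14.55 zax [ 4.0e-04  2.1e-03 -1.0e+00] F [ 0.8  0.2 -2.3] M [-0.03  0.02 -0.01] w 15.7 g 39.9 j [ 0.79  0.42 -0.76  1.78  0.32  1.07  1.24]
 shift [ 0.     -0.0019 -0.1021] turn [-0.002   0.0004 -0.0026]
```

move_arm([
  [0,-0.002,-0.04,-0.002,0,-0.002],
  [0,-0.002,-0.08,-0.002,0,-0.002],
  [0,-0.002,-0.105,-0.002,0,-0.002],
  [0,-0.002,-0.115,-0.002,0,-0.002],
  [0,-0.002,-0.115,-0.002,0,-0.002],
])

```text
clock: 11.3
position: [0.5042, -0.175, 0.1146]
ee_rot: [-0.403, -3.115, -0.0]
force: [0.7, 0.4, -1.0]
width: 0.174
gripper_force: 39.9
```

move_arm([
  [0,0,0,0,0,0],
  [0,0,0,0,0,0],
])

```text
clock: 11.5
position: [0.5054, -0.1758, 0.1163]
ee_rot: [0.405, 3.113, -0.001]
force: [0.4, 0.1, -1.9]
width: 0.174
gripper_force: 39.9
```

```bash
python3 -c "
from h import *
rep([.5047,-.1739,.1085],-14.7); grab('wrist','w_pre'); im,_,_=grab('side','s_pre')[1:]+(0,)
w=cv2.imread('pics/w_pre.png')[120:300,200:380]; s=cv2.imread('pics/s_pre.png')[130:250,280:400]
cv2.imwrite('pics/pre.png',np.hstack([cv2.resize(w,(400,400)),cv2.resize(s,(400,400))]))"
```

```text
t 11.5 pos [ 505.4 -175.8  116.3] yaw -14.81 zax [ 0.0021 -0.001  -1.    ] F [ 0.4  0.1 -1.9] M [-0.01 -0.01 -0.01] w 16.0 g 39.9 j [ 0.75  0.51 -0.7   1.88  0.42  0.9   1.15]
 shift [-0.0009  0.0025 -0.0104] turn [0.0009 0.002  0.0019]
```

View pics/pre.png

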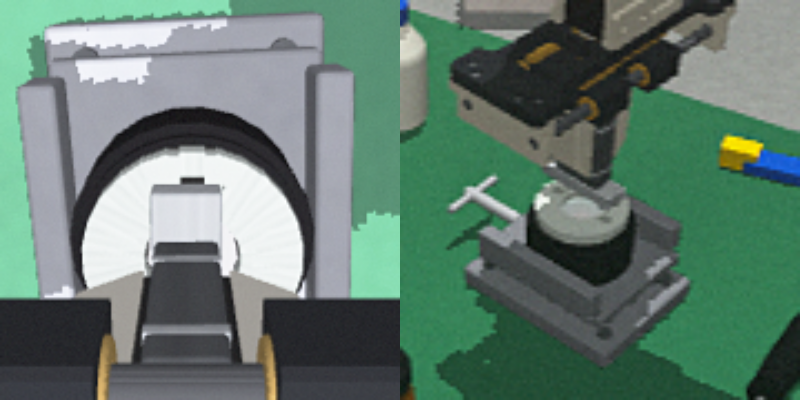

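Left: the hole at crop (193,180) sits about 2 mm to +y of the crossbar's mid-line (186), which agrees with the readout. I'll correct y, then descend.

move_arm([
  [-0.001,0.0025,0,0,0,0.002],
  [-0.001,0.0025,0,0,0,0.002],
  [-0.001,0.0025,-0.003,0,0,0.002],
  [-0.001,0.0025,-0.005,0,0,0.002],
])

```text
clock: 12.0
position: [0.5036, -0.174, 0.1112]
ee_rot: [0.402, 3.116, -0.001]
force: [-0.4, 0.3, -2.6]
width: 0.17
gripper_force: 39.9
```

Run:
```python
from h import *
st=rep([.5047,-.1739,.1085],-14.7)
_,im,d=grab('wrist','w_pre2'); c,T=cam2world('wrist',st)
g=im.max(2)[192:206,270:310]; v,u=np.where(g<80)
print(len(u)); u=u+270;v=v+192
print(u.min(),u.max(),u.mean(),v.mean(), ray_plane(c,T,[[u.mean(),v.mean()]],.08)*1000)
row=im[210:216,250:320].max(2).mean(0); print(row.round().astype(int).tolist())
```

```text
t 12.0 pos [ 503.6 -174.   111.2] yaw -14.71 zax [ 2.e-04 -4.e-04 -1.e+00] F [-0.4  0.3 -2.6] M [0.04 0.03 0.02] w 15.6 g 39.9 j [ 0.74  0.52 -0.7   1.89  0.42  0.89  1.15]
 shift [ 0.0014  0.0001 -0.0036] turn [0.0004 0.0002 0.0001]
28
270 309 304.25 193.0 [[ 476.65820188 -154.21614603   80.        ]]
[243, 243, 242, 241, 242, 242, 243, 244, 244, 244, 244, 244, 243, 244, 245, 245, 246, 202, 215, 235, 233, 229, 229, 230, 232, 231, 232, 232, 231, 232, 233, 234, 234, 235, 235, 232, 232, 231, 232, 233, 237, 236, 234, 232, 232, 231, 232, 234, 231, 199, 246, 247, 245, 244, 245, 244, 245, 244, 244, 243, 244, 245, 246, 246, 246, 245, 245, 245, 244, 244]
```

move_arm([
  [0.001,0,-0.002,0,0,0],
  [0.001,0,-0.003,0,0,0],
  [0.001,0,-0.004,0,0,0],
  [0.001,0,-0.005,0,0,0],
  [0.001,0,-0.006,0,0,0],
])

```text
clock: 12.55
position: [0.5045, -0.1739, 0.1068]
ee_rot: [0.402, 3.116, -0.001]
force: [-0.0, 0.0, -1.6]
width: 0.17
gripper_force: 39.9
```

```bash
python3 -c "
from h import *
rep([.5047,-.1739,.1015],-14.7)"
```

```text
t 12.55 pos [ 504.5 -173.9  106.8] yaw -14.7 zax [ 2.e-04 -4.e-04 -1.e+00] F [-0.   0.  -1.6] M [0.   0.02 0.03] w 15.7 g 39.9 j [ 0.74  0.52 -0.69  1.89  0.43  0.88  1.14]
 shift [ 0.0003  0.0001 -0.0071] turn [0.0004 0.0002 0.    ]
```

Below the nominal face height and no contact force, so the pins look to be entering. Going further.

move_arm([
  [0,0,-0.001,0,0,0],
  [0,0,-0.002,0,0,0],
  [0,0,-0.003,0,0,0],
  [0,0,-0.003,0,0,0],
])

```text
clock: 12.95
position: [0.5044, -0.1739, 0.1045]
ee_rot: [0.402, 3.116, -0.0]
force: [-0.9, 0.0, -1.9]
width: 0.174
gripper_force: 39.9
```

move_arm([
  [0,0,-0.001,0,0,0],
  [0,0,-0.002,0,0,0],
  [0,0,-0.002,0,0,0],
])

```text
clock: 13.25
position: [0.5044, -0.1739, 0.103]
ee_rot: [0.402, 3.116, -0.001]
force: [0.2, 0.5, -2.2]
width: 0.173
gripper_force: 39.9
```

```bash
python3 -c "
from h import *
rep([.5047,-.1739,.1015],-14.7)"
```

```text
t 13.25 pos [ 504.4 -173.9  103. ] yaw -14.7 zax [ 1.e-04 -3.e-04 -1.e+00] F [ 0.2  0.5 -2.2] M [-0.03  0.03  0.05] w 15.9 g 39.9 j [ 0.73  0.53 -0.69  1.9   0.43  0.87  1.14]
 shift [ 0.0004  0.0001 -0.002 ] turn [0.0003 0.0001 0.0001]
```

move_arm([
  [0,0,-0.0015,0,0,-0.02],
  [0,0,-0.0015,0,0,-0.05],
  [0,0,-0.0015,0,0,-0.08],
  [0,0,-0.0015,0,0,-0.11],
  [0,0,-0.0015,0,0,-0.14],
])

```text
clock: 13.75
position: [0.5046, -0.1736, 0.102]
ee_rot: [0.633, 3.077, 0.0]
force: [0.8, 2.3, -4.7]
width: 0.172
gripper_force: 39.9
```

```bash
python3 -c "
from h import *
rep([.5047,-.1739,.102],-23.1)"
```

```text
t 13.75 pos [ 504.6 -173.6  102. ] yaw -23.23 zax [ 4.e-04 -0.e+00 -1.e+00] F [ 0.8  2.3 -4.7] M [ 0.49 -0.37  0.17] w 15.8 g 39.9 j [ 0.71  0.52 -0.65  1.9   0.41  0.86  1.01]
 shift [ 0.0001 -0.0004  0.0001] turn [0.     0.0004 0.0022]
```

move_arm([
  [0,0,0,0,0,-0.04],
  [0,0,0,0,0,-0.08],
  [0,0,0,0,0,-0.12],
  [0,0,0,0,0,-0.16],
  [0,0,0,0,0,-0.2],
])

```text
clock: 14.25
position: [0.5048, -0.1732, 0.102]
ee_rot: [0.951, 2.994, 0.001]
force: [1.5, 3.2, -6.0]
width: 0.176
gripper_force: 39.9
```

```bash
python3 -c "
from h import *
rep([.5047,-.1739,.102],-35)"
```

```text
t 14.25 pos [ 504.8 -173.2  102. ] yaw -35.24 zax [ 6.e-04  3.e-04 -1.e+00] F [ 1.5  3.2 -6. ] M [ 0.71 -0.58  0.19] w 16.2 g 39.9 j [ 0.67  0.5  -0.6   1.9   0.37  0.85  0.83]
 shift [-0.0001 -0.0009  0.    ] turn [-0.0003  0.0006  0.004 ]
```

move_arm([
  [0,0,0,0,0,-0.04],
  [0,0,0,0,0,-0.08],
  [0,0,0,0,0,-0.12],
  [0,0,0,0,0,-0.16],
  [0,0,0,0,0,-0.2],
])

```text
clock: 14.75
position: [0.5051, -0.173, 0.102]
ee_rot: [1.258, 2.878, 0.002]
force: [3.5, 3.3, -6.7]
width: 0.171
gripper_force: 39.9
```

```bash
python3 -c "
from h import *
rep([.5047,-.1739,.102],-47)"
```

```text
t 14.75 pos [ 505.1 -173.   102. ] yaw -47.23 zax [ 1.1e-03  6.0e-04 -1.0e+00] F [ 3.5  3.3 -6.7] M [ 0.78 -0.64  0.23] w 15.7 g 39.9 j [ 0.63  0.49 -0.55  1.9   0.34  0.83  0.66]
 shift [-0.0005 -0.0013 -0.0001] turn [-0.0006  0.001   0.0038]
```

move_arm([
  [0.0007,0.001,0,0,0,-0.03],
  [0.0013,0.0015,0,0,0,-0.06],
  [0.0013,0.0015,0,0,0,-0.09],
  [0.0013,0.0015,0,0,0,-0.11],
  [0.0013,0.0015,0,0,0,-0.13],
])

```text
clock: 15.25
position: [0.5054, -0.1727, 0.102]
ee_rot: [1.45, 2.787, -0.001]
force: [0.9, 2.3, -6.3]
width: 0.172
gripper_force: 39.9
```

```bash
python3 -c "
from h import *
rep([.5047,-.1739,.102],-55)"
```

```text
t 15.25 pos [ 505.4 -172.7  102. ] yaw -54.99 zax [-1.e-04 -3.e-04 -1.e+00] F [ 0.9  2.3 -6.3] M [ 0.51 -0.3   0.18] w 15.8 g 39.9 j [ 0.61  0.49 -0.51  1.91  0.32  0.83  0.54]
 shift [-0.0009 -0.0016  0.    ] turn [ 0.0003 -0.0001 -0.0002]
```

move_arm([
  [0,0.001,0,0,0,-0.03],
  [0,0.001,0,0,0,-0.06],
  [0,0.001,0,0,0,-0.08],
])

```text
clock: 15.55
position: [0.5055, -0.1725, 0.1021]
ee_rot: [1.567, 2.722, -0.001]
force: [1.9, -0.8, -4.8]
width: 0.171
gripper_force: 39.9
```

```bash
python3 -c "
from h import *
rep()"
```

```text
t 15.55 pos [ 505.5 -172.5  102.1] yaw -59.85 zax [ 1.e-04 -9.e-04 -1.e+00] F [ 1.9 -0.8 -4.8] M [-0.18 -0.41  0.16] w 15.8 g 39.9 j [ 0.59  0.48 -0.49  1.91  0.3   0.83  0.47]
 shift  turn [0.0008 0.0001 0.    ]
```

move_arm([
  [0,0,0,0,0,-0.02],
  [0,0,0,0,0,-0.04],
  [0,0,0,0,0,-0.06],
])

```text
clock: 15.85
position: [0.5056, -0.1724, 0.1021]
ee_rot: [1.651, 2.672, -0.001]
force: [1.9, -1.2, -5.4]
width: 0.171
gripper_force: 39.9
```

```bash
python3 -c "
from h import *
rep()"
```

```text
t 15.85 pos [ 505.6 -172.4  102.1] yaw -63.41 zax [ 2.e-04 -7.e-04 -1.e+00] F [ 1.9 -1.2 -5.4] M [-0.52 -0.52  0.19] w 15.8 g 39.9 j [ 0.58  0.48 -0.48  1.91  0.29  0.82  0.41]
 shift  turn [0.0007 0.0002 0.    ]
```

move_arm([
  [0,0,0,0,0,-0.02],
  [0,0,0,0,0,-0.04],
])

```text
clock: 16.05
position: [0.5056, -0.1723, 0.1021]
ee_rot: [1.706, 2.637, -0.001]
force: [2.7, -3.2, -6.0]
width: 0.174
gripper_force: 40.0
```

```bash
python3 -c "
from h import *
rep()"
```

```text
t 16.05 pos [ 505.6 -172.3  102.1] yaw -65.79 zax [ 3.e-04 -8.e-04 -1.e+00] F [ 2.7 -3.2 -6. ] M [-0.58 -0.69  0.47] w 16.0 g 40.0 j [ 0.57  0.48 -0.46  1.91  0.29  0.82  0.38]
 shift  turn [0.0007 0.0003 0.    ]
```

move_arm([
  [0,0,0,0,0,-0.02],
  [0,0,0,0,0,-0.04],
])

```text
clock: 16.25
position: [0.5057, -0.1722, 0.1021]
ee_rot: [1.76, 2.602, -0.001]
force: [3.0, -2.8, -6.8]
width: 0.173
gripper_force: 40.8
```

```bash
python3 -c "
from h import *
rep()"
```

```text
t 16.25 pos [ 505.7 -172.2  102.1] yaw -68.15 zax [ 3.e-04 -9.e-04 -1.e+00] F [ 3.  -2.8 -6.8] M [-0.83 -0.66  0.97] w 15.9 g 40.8 j [ 0.56  0.48 -0.45  1.91  0.28  0.82  0.34]
 shift  turn [0.0009 0.0003 0.    ]
```

The torque climbs from 0.18 to 0.47 and then 0.97 N m, so the ring is at its stop. I'll unwind to the middle of the play before lifting out.

move_arm([
  [0,0,0,0,0,0.03],
  [0,0,0,0,0,0.06],
  [0,0,0,0,0,0.08],
  [0,0,0,0,0,0.08],
])

```text
clock: 16.65
position: [0.5049, -0.1715, 0.102]
ee_rot: [-1.647, -2.674, 0.0]
force: [-0.3, 0.5, -1.9]
width: 0.173
gripper_force: 39.9
```

```bash
python3 -c "
from h import *
rep()"
```

```text
t 16.65 pos [ 504.9 -171.5  102. ] yaw -63.25 zax [-1.2e-03  4.0e-04 -1.0e+00] F [-0.3  0.5 -1.9] M [-0.04 -0.03  0.01] w 15.9 g 39.9 j [ 0.58  0.48 -0.48  1.91  0.29  0.82  0.42]
 shift  turn [-0.0004 -0.0011 -0.    ]
```

move_arm([
  [0,0,0.004,0,0,0],
  [0,0,0.008,0,0,0],
  [0,0,0.015,0,0,0],
  [0,0,0.04,0,0,0],
  [0,0,0.08,0,0,0],
])

```text
clock: 17.15
position: [0.5042, -0.1718, 0.1617]
ee_rot: [-1.647, -2.672, 0.002]
force: [-0.8, -0.1, -1.6]
width: 0.173
gripper_force: 39.9
```

move_arm([
  [0,0,0.03,0,0,0],
  [0,0,0.05,0,0,0],
  [0,0,0.05,0,0,0],
  [0,0,0.05,0,0,0],
])

```text
clock: 17.55
position: [0.5053, -0.1721, 0.1994]
ee_rot: [1.649, 2.674, -0.001]
force: [-0.2, -1.2, -2.1]
width: 0.173
gripper_force: 39.9
```

Run:
```python
from h import *
rep([.5187,.2082,.2],-13.14)
st,im,d=grab('wrist','w_after');grab('top','top_after')
w=cv2.imread('pics/w_after.png');s=cv2.imread('pics/top_after.png')[200:290,290:380]
cv2.imwrite('pics/after.png',np.hstack([cv2.resize(w,(400,300)),cv2.resize(s,(300,300))]))
```

```text
t 17.55 pos [ 505.3 -172.1  199.4] yaw -63.31 zax [ 0.e+00 -7.e-04 -1.e+00] F [-0.2 -1.2 -2.1] M [-0.01  0.01 -0.03] w 15.9 g 39.9 j [ 0.62  0.37 -0.52  1.8   0.21  1.03  0.49]
 shift [0.0179 0.5071 0.0008] turn [6.000e-04 3.000e-04 8.362e-01]
```

View pics/after.png

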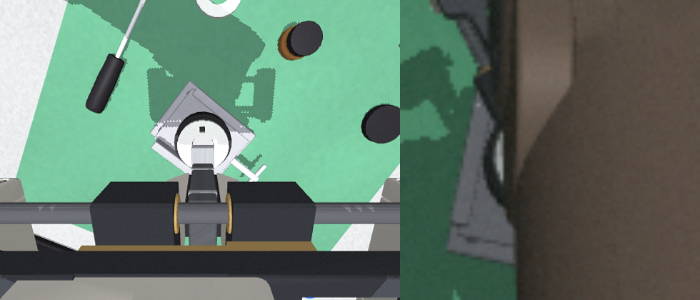

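The lifted spanner is clear of the ring; the visible hole at (202,129) is in line with it. Back to the stand.

move_arm([
  [0,0.05,0,0,0,0.12],
  [0.005,0.11,0,0,0,0.25],
  [0.01,0.17,0,0,0,0.38],
  [0.015,0.23,0,0,0,0.5],
  [0.018,0.29,0,0,0,0.63],
])

```text
clock: 18.15
position: [0.5184, 0.047, 0.1986]
ee_rot: [-0.686, -3.065, 0.001]
force: [0.6, -0.2, -1.9]
width: 0.169
gripper_force: 39.9
```

move_arm([
  [0,0.06,0,0,0,0.1],
  [0,0.12,0,0,0,0.206],
  [0,0.18,0,0,0,0.206],
  [0,0.217,0,0,0,0.206],
  [0,0.217,0,0,0,0.206],
])

```text
clock: 18.65
position: [0.5172, 0.2135, 0.1988]
ee_rot: [-0.349, -3.12, -0.004]
force: [-0.3, 0.6, -2.7]
width: 0.173
gripper_force: 39.9
```

move_arm([
  [0,0,0,0,0,0],
  [0,0,0,0,0,0],
  [0,0,0,0,0,0],
])

```text
clock: 18.95
position: [0.5192, 0.2065, 0.1991]
ee_rot: [-0.363, -3.12, 0.002]
force: [0.1, 0.0, -2.5]
width: 0.168
gripper_force: 39.9
```

Run:
```python
from h import *
rep([.5187,.2082,.0515],-13.14)
im,d,c,T=load('wrist','w_after')
g=im.max(2).copy(); k=(g[170:190,270:296]<90).astype(np.uint8); v,u=np.where(k); u=u+270;v=v+170
p=ray_plane(c,T,[[u.mean(),v.mean()]],.08)[0]; q=p[:2]-[.505,-.1733]
print(len(u),u.mean(),v.mean(),p*1000,np.hypot(*q)*1000,np.degrees(np.arctan2(q[1],q[0])))
st,im,d=grab('wrist','w_back'); c,T=cam2world('wrist',st);P=cloud(c,T,d)
b=np.zeros(d.shape,bool); b[100:300,200:380]=1
m=b&(im.max(2)<60)&(abs(P[...,2]-.03)<.006)
n,l,s,_=cv2.connectedComponentsWithStats(m.astype(np.uint8)); i=1+s[1:,4].argmax()
v,u=np.where(l==i); r=cv2.minAreaRect((ray_plane(c,T,np.c_[u,v],.03)[:,:2]*1000).astype(np.float32)); print(s[i],r)
im2,d2,c2,T2=load('wrist','w_stand')
```

```text
t 18.95 pos [519.2 206.5 199.1] yaw -13.27 zax [-4.0e-04 -1.4e-03 -1.0e+00] F [ 0.1  0.  -2.5] M [0.01 0.   0.02] w 15.4 g 39.9 j [ 0.08  0.47 -0.78  1.73  0.37  1.1   0.53]
 shift [-0.0006  0.0023 -0.1967] turn [ 0.0013 -0.0003  0.0021]
44 283.0681818181818 180.3409090909091 [ 495.40849638 -153.84891895   80.        ] 21.687357965182606 116.24832235640642
[ 260  150   49   59 2061] ((508.28155517578125, 209.467529296875), (49.35513687133789, 60.74810791015625), 76.71759033203125)
```

move_arm([
  [-0.0005,0.0015,-0.05,0,0,0.002],
  [-0.0005,0.0015,-0.1,0,0,0.002],
  [-0.0005,0.0015,-0.14,0,0,0.002],
  [-0.0005,0.0015,-0.16,0,0,0.002],
  [-0.0005,0.0015,-0.17,0,0,0.002],
])

```text
clock: 19.5
position: [0.5183, 0.2085, 0.071]
ee_rot: [-0.358, -3.12, 0.002]
force: [0.2, 0.6, -1.3]
width: 0.172
gripper_force: 39.9
```

move_arm([
  [0,0,0,0,0,0],
  [0,0,0,0,0,0],
])

```text
clock: 19.7
position: [0.5194, 0.2098, 0.0733]
ee_rot: [0.356, 3.119, 0.001]
force: [0.4, 1.1, -2.5]
width: 0.168
gripper_force: 39.9
```

Run:
```python
from h import *
rep([.5187,.2082,.0515],-13.14)
```

```text
t 19.7 pos [519.4 209.8  73.3] yaw -13.03 zax [ 2.e-03  5.e-04 -1.e+00] F [ 0.4  1.1 -2.5] M [ 0.02  0.01 -0.01] w 15.4 g 39.9 j [ 0.01  0.61 -0.69  1.86  0.51  0.86  0.4 ]
 shift [-0.0009 -0.0021 -0.029 ] turn [-0.0004  0.0019 -0.0018]
```

move_arm([
  [-0.0005,-0.0015,-0.007,0,0,-0.001],
  [-0.0005,-0.0015,-0.013,0,0,-0.001],
  [-0.0005,-0.0015,-0.019,0,0,-0.001],
  [-0.0005,-0.0015,-0.023,0,0,-0.001],
  [-0.0005,-0.0015,-0.026,0,0,-0.001],
])

```text
clock: 20.2
position: [0.5181, 0.2081, 0.0522]
ee_rot: [-0.358, -3.121, 0.001]
force: [-0.0, -0.6, -1.9]
width: 0.17
gripper_force: 39.9
```

Run:
```python
from h import *
rep([.5187,.2082,.0515],-13.14)
```

```text
t 20.2 pos [518.1 208.1  52.2] yaw -13.08 zax [-1.e-04 -5.e-04 -1.e+00] F [-0.  -0.6 -1.9] M [0.05 0.01 0.01] w 15.7 g 39.9 j [-0.01  0.63 -0.67  1.88  0.53  0.82  0.38]
 shift [ 0.0008  0.0001 -0.0009] turn [ 0.0005 -0.0001 -0.0011]
```

move_arm([
  [0,0,-0.0008,0,0,0],
  [0,0,-0.0012,0,0,0],
  [0,0,-0.0012,0,0,0],
])

```text
clock: 20.5
position: [0.5183, 0.2083, 0.0517]
ee_rot: [0.358, 3.121, -0.0]
force: [-1.0, 0.1, -2.3]
width: 0.171
gripper_force: 39.9
```

```bash
python3 -c "
from h import *
rep([.5187,.2082,.0515],-13.14)"
```

```text
t 20.5 pos [518.3 208.3  51.7] yaw -13.08 zax [ 4.e-04 -3.e-04 -1.e+00] F [-1.   0.1 -2.3] M [-0.05  0.02 -0.03] w 15.7 g 39.9 j [-0.01  0.64 -0.67  1.88  0.53  0.82  0.38]
 shift [ 0.0006 -0.0001 -0.0002] turn [ 0.0002  0.0003 -0.001 ]
```

move_arm([
  [0,0,-0.0008,0,0,0],
  [0,0,-0.001,0,0,0],
  [0,0,-0.001,0,0,0],
])

```text
clock: 20.8
position: [0.5183, 0.2083, 0.0515]
ee_rot: [0.358, 3.12, -0.001]
force: [-2.3, -1.7, 5.9]
width: 0.17
gripper_force: 39.9
```

```bash
python3 -c "
from h import *
rep([.5187,.2082,.0515],-13.14)"
```

```text
t 20.8 pos [518.3 208.3  51.5] yaw -13.08 zax [ 8.e-04 -5.e-04 -1.e+00] F [-2.3 -1.7  5.9] M [-0.23  0.55  0.03] w 15.7 g 39.9 j [-0.01  0.64 -0.67  1.88  0.53  0.82  0.38]
 shift [ 0.0005 -0.0001  0.    ] turn [ 0.0004  0.0008 -0.001 ]
```

Seated: contact force is +5.9 N at z 51.5 mm, the same height as at pick-up. Releasing to a modest opening, then rising straight up.

move_arm([
  [0,0,0,0,0,0],
  [0,0,0,0,0,0],
  [0,0,0,0,0,0],
  [0,0,0,0,0,0],
  [0,0,0,0,0,0],
], claw=0.1)

```text
clock: 21.3
position: [0.5182, 0.2082, 0.0508]
ee_rot: [0.358, 3.121, -0.0]
force: [0.8, 0.7, -0.5]
width: 0.528
gripper_force: 0.0
```

move_arm([
  [0,0,0.01,0,0,0],
  [0,0,0.04,0,0,0],
  [0,0,0.1,0,0,0],
  [0,0,0.16,0,0,0],
  [0,0,0.22,0,0,0],
])

```text
clock: 21.8
position: [0.5177, 0.2083, 0.2181]
ee_rot: [0.357, 3.121, -0.0]
force: [1.8, -0.3, 1.0]
width: 0.55
gripper_force: 0.0
```

move_arm([
  [0,0,0.02,0,0,0],
  [0,0,0.02,0,0,0],
  [0,0,0.02,0,0,0],
])

```text
clock: 22.1
position: [0.5179, 0.2078, 0.2304]
ee_rot: [0.358, 3.121, -0.001]
force: [0.1, 0.1, -0.5]
width: 0.55
gripper_force: 0.0
```

Run:
```python
from h import *
st=rep(); st,im,d=grab('wrist','w_end'); grab('side','s_end'); c,T=cam2world('wrist',st);P=cloud(c,T,d);Z=P[...,2]
near=np.hypot(P[...,0]-.5187,P[...,1]-.2075)<.05
m=near&(Z>.09)&(Z<.11); v,u=np.where(m); print(len(u),cv2.minAreaRect((P[v,u,:2]*1000).astype(np.float32)),np.median(Z[m]))
w=cv2.imread('pics/w_end.png');s=cv2.imread('pics/s_end.png')
cv2.imwrite('pics/end.png',np.hstack([cv2.resize(w,(400,300)),cv2.resize(s,(400,300))]))
```

```text
t 22.1 pos [517.9 207.8 230.4] yaw -13.09 zax [ 0.e+00 -9.e-04 -1.e+00] F [ 0.1  0.1 -0.5] M [-0.01  0.04 -0.01] w 50.6 g 0.0 j [ 0.09  0.44 -0.8   1.69  0.34  1.16  0.55]
 shift  turn [0.0009 0.     0.    ]
663 ((520.0172119140625, 207.45005798339844), (15.131834983825684, 36.2509765625), 76.97965240478516) 0.0994538828717208
```

View pics/end.png

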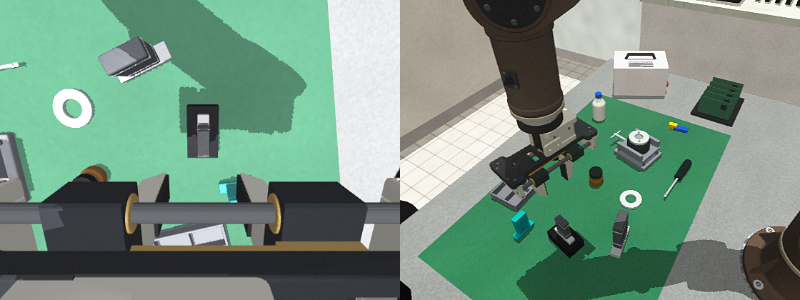

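The spanner stands upright in its stand (left half (203,130), right half (565,228)), its top at z = 0.0995, and the bystanders are where they were.

```bash
python3 -c "
from cell import ticket
print(ticket.sign_off())"
```

```text
the job is handed in; nothing more can be done
None
```

The job is handed in: I turned the ring clockwise about 49° until a clear torque rise (0.18 to about 0.97 N m) showed its stop, then stood the spanner upright in its slot and let go, at 22 s of the 72 s. An early half-turn of the empty gripper ran the last joint to its limit and tipped the tool low over the bench, but no contact force showed.

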